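Gauge a brass handle bracket and press it into the fence corner

ROBOT

A 6-joint arm with a two-finger parallel gripper is mounted at the origin on the work surface. World frame = base frame: x ahead of the robot, y to its left, z up, the work surface at z = 0. Lengths are in mm, angles in degrees, forces in N, time in s.
With the tool pointing down it reaches from about 350 to 850 mm from the base axis. Payload 8.1 kg.
Tool frame: the origin (TCP) lies between the finger pads; the fingertips stand 22 mm ahead of it and the grasp point (between the pads) lies 3 mm ahead of it (r.nose_length is the z of the fingertips in the tool frame, in mm); z points along the fingers, x is the direction in which the jaws open and shut, and the axes are right-handed (so a half turn about z gives the same grasp; the last joint's range is limited). The gripper opens to 85 mm and grips with 20 to 120 N. Pads are 22 mm wide; open, the fingers measure 114 mm over their backs; the gripper's body (76 mm by 85 mm) begins 54 mm behind the grasp point. The pads swing forward as they close: fully open they stand 13 mm farther back than shut.
Start: joints at [-73.247, 7.471, 85.268, -0, 87.261, -4.893], TCP at [221.346, -557.684, 253.292] pointing down, gripper open.
Joint ranges: [-169.43, 169.43], [-51.17, 129.36], [1.28, 143.12], [-76.62, 256.62], [0, 156.53], [-152.29, 152.29]. Speed limits (degrees/s): [136.94, 136.94, 159.86, 180, 180, 180].

INTERFACE

Orientations are given as [roll, pitch, yaw] about the fixed x, y, z axes, in that order (R = Rz(yaw) Ry(pitch) Rx(roll)).
In Python, from bench import r gives the robot as it stands.
- The arm moves only by the shell command python3 -m jog 'ROWS' [FORCE]. ROWS is JSON, a list of rows, each a list of 5 numbers: the shift along the tool's x, y, z in m, then the turn about the tool's z in degrees, then the opening in per cent of the stroke, from 0 (shut) to 100 (fully open). A call has 1 to 8 rows; each row is the pose to reach, as a shift and turn from the pose measured when the call began, along the tool's axes at that moment; what a row does not reach only later rows make up. A row lasts 1/10 s, in which the tool goes at most 50 mm and 8.59 degrees, less where a joint would pass 70% of its speed; a pose out of reach is approached as far as the arm can. A call with a gripper value outside its range is refused whole. The fingers move at their own pace and stop on an object; FORCE is the grip in N (left out, the last holds). Time passes only in rows, so rows that repeat a pose let the fingers close. It gives the time, the measured TCP pose, the force and the opening at its end, in the units of the state.
- r.sense(): the state, without advancing time (a new reading comes with each control period).
- r.snapshot(name): name is "scene" or "side" or "wrist"; returns a dict with "image" (400x640x3 uint8, red, green, blue), "K" (3x3 intrinsics, pixels), "T" (4x4, takes a point from camera to world coordinates); the wrist camera has in their place "tool_from_camera" (4x4, takes a point from camera to tool coordinates, whose origin is the TCP and whose axes are the tool frame's). Camera axes: x right, y down, z forward; pixel columns grow to the right and rows downward; lengths in mm; the calibration is good to about 2 mm. The wrist camera is an equidistant fisheye: a pixel r from the principal point sees the ray r / f radians off the axis. A picture is of the moment at which its call begins: read the wrist's pose just before it. There is no depth.
- r.hand_in(): hands the job in, once; it reports no verdict.
Trained networks look in a picture, given as the dict that the camera call returned (one of the last four; its "shot" number tells which), for a name from the list of things; names that differ only in an ending like _2 or _b are one class to them, and where a whole thing is asked for, a point or a joint stands for the part that bears it (a point fixed in the world has none). Each returns a list of dicts, best first, with "conf" (0 to 1); they miss things now and then, are a little off and sometimes report something else, mostly with a low value. They report only what shows in the picture. A call takes as long as a camera call. They do not tell look-alikes from the thing itself.
- r.search_frame(picture, label): "bbox" ([left, top, right, bottom] in pixels, round what is visible of it).
- r.pinpoint(picture, label): "uv" ([column, row] in pixels: a listed point, or the origin of a listed thing).
The state is a dict: "time": time; "joint_pos": joint angles; "qd": joint speeds; "joint_efforts": joint torques, N m; "tool_pos": TCP position; "tcp_rot": TCP orientation; "ft_force": force on the tool from outside, world axes, zero at the start; "wrist_torque": the same for the moment, N m; "finger_gap": finger opening in mm.
Only numpy, scipy, OpenCV 4.12 (cv2) and the standard library are available. Lean on these libraries where they do the work, as an engineer would, in place of code of your own. Each camera call takes 0.05 s, during which the arm holds its last target. There are 200 camera calls.

TASK

Take the brass bracket with the wider bore (not its narrow-bored twin) and prove its bore by sliding it right down over the gauge pin until its foot sits on the gauge. Then lift it off and press it into the inner corner of the fixture, flat on the plate, one long side of its foot flush against the long fence and an end against the short fence, and finish while still holding it pressed firmly against both fences. Leave the narrow-bored bracket, the coffee pot, the dish and the hammer where they are.

Things in the scene. Friction and masses are not known exactly. Their poses are not given: they have to be found in the camera images.
- bracket_wide_mid (a point): Mid-point (half-way up, on the bore axis, 25 mm above the underside) of a plain brass handle bracket standing upright, about 0.5 to 0.67 kg: a rectangular foot 68 (its x) x 50 (its y) x 14 mm high, and centred on it a square neck 34 x 34 mm, rising from the foot to 50 mm above the underside. A round 22 mm bore runs vertically through both. x along the foot's long sides, z up. This is the one to use.
- bracket_narrow_mid (a point): Mid-point (25 mm above the underside, on the bore axis) of the twin bracket: the same in all ways except that its bore is only 9 mm, too tight for the gauge pin. Leave it alone. The two brackets may stand in either place.
- gauge: Gauge, fixed to the bench: round steel foot, diameter 68 mm, 12 mm high, with an upright steel pin. Origin on the pin's axis at bench level, z up. The pin is 19 mm in diameter up to 36 mm above the bench, then tapers to 8 mm at its tip, 44 mm above the bench. A seated bracket stands with its underside 12 mm above the bench; it may sit at any yaw.
- fixture: Fixture, fixed to the bench: a dark steel plate 160 (x) x 130 (y) mm, 14 mm thick, with two low bright steel fences. Origin at the centre of the plate's underside, at bench level; z up, x along the long fence towards the short fence, y towards the long fence.
- corner (a point): The inner corner of the fixture, where the two inner fence faces meet, on the plate's top (14 mm above the bench). Axes as the fixture's: the free plate lies towards -x and -y of it. It is at x = 50, y = 40 mm from the plate's centre. A bracket pressed home has its axis 34 mm towards -x and 25 mm towards -y from this point.
- long_fence: Rigid steel bar fixed along the fixture's +y side, 130 mm long, 14 mm thick, standing 14 mm above the plate (as high as the bracket's foot). Its inner face looks to the fixture's -y. Origin under the middle of the bar, at the plate's top.
- short_fence: Rigid steel bar fixed across the fixture's +x end, 84 mm long (along y), 14 mm thick, standing 14 mm above the plate. Its inner face looks to the fixture's -x. Origin under the middle of the bar, at the plate's top.
- pot: Bystander: brass coffee pot with spout and handle, 205 mm tall, about 180 mm over spout and handle. Origin under its belly.
- dish: Bystander: small copper bowl, 110 mm across, 35 mm high. Origin under its centre.
- hammer: Bystander: hammer lying on the bench at the far side, about 0.3 m long. Origin under its middle; its handle lies along its x.
Things that resemble listed ones, but are neither listed nor needed, are in the scene too. Leave any green or orange look-alike of the part that bears bracket_wide_mid alone. There is more than one size of the gauge; the one meant has the size given above.

How it is judged:
By the outcome, as a careful person would: the job done as asked, in the order asked, and still so for the second after the job is handed in, while the arm keeps its last pose, push and grip.
It also fails if it takes over 51 s, if anything falls off the work surface, if the arm or the gripper's body presses on something with over 40 N, if the wrist force passes 120 N, or if a joint passes its speed limit or range.

## Working session

There is one attempt and no reset: what is moved stays moved. The work goes in short steps, Python scripts to look and compute and a shell command to move; the robot and the scene stay as the last step left them, time stands still between calls to the robot, and variables do not carry over. Pictures are saved under pics/ and viewed, about 8 in all and at most 12, crops included, and the job is handed in when it is done.

```bash
ls; mkdir -p pics
cat > h.py <<'E'
import numpy as np, cv2
from scipy.spatial.transform import Rotation as Ro
from bench import r
def tool():
    s=r.sense(); T=np.eye(4); T[:3,:3]=Ro.from_euler('xyz',s['tcp_rot'],degrees=True).as_matrix(); T[:3,3]=s['tool_pos']; return T
def shot(n,f=None):
    T=tool(); p=r.snapshot(n)
    if n=='wrist': p['T2']=T@np.array(p['tool_from_camera'])
    else: p['T2']=np.array(p['T'])
    if f: cv2.imwrite('pics/'+f,cv2.cvtColor(p['image'],cv2.COLOR_RGB2BGR))
    p['n']=n; return p
def ray(p,uv):
    K=np.array(p['K']); x=(uv[0]-K[0,2])/K[0,0]; y=(uv[1]-K[1,2])/K[1,1]
    if p['n']=='wrist':
        t=np.hypot(x,y); k=np.sin(t)/t if t>1e-9 else 1; d=np.array([x*k,y*k,np.cos(t)])
    else: d=np.array([x,y,1.])
    return p['T2'][:3,3],p['T2'][:3,:3]@d
def atz(p,uv,z):
    o,d=ray(p,uv); return o+d*(z-o[2])/d[2]
def proj(p,X):
    K=np.array(p['K']); c=np.linalg.inv(p['T2'])@np.append(X,1); c=c[:3]
    if p['n']=='wrist':
        rr=np.hypot(c[0],c[1]); t=np.arctan2(rr,c[2]); q=c[:2]/max(rr,1e-9)*t
    else: q=c[:2]/c[2]
    return np.array([K[0,0]*q[0]+K[0,2],K[1,1]*q[1]+K[1,2]])
E
cat > a.py <<'E'
from h import *
print(r.sense())
Z=dict(bracket_wide_mid=25,bracket_narrow_mid=25,gauge=0,fixture=0,corner=14,long_fence=14,short_fence=14,pot=0,dish=0,hammer=0)
for n in ('scene','side','wrist'):
    p=shot(n,n+'0.png'); print(n,p['T2'][:3,3].round())
    for l,z in Z.items():
        for q in r.pinpoint(p,l)[:4]:
            if q['conf']>.15: print(l,round(q['conf'],2),np.round(q['uv']),atz(p,q['uv'],z).round(1))
a=[cv2.imread('pics/'+n+'0.png') for n in('scene','side')]
E
python3 a.py
```

```text
pics
{'time': 0.0, 'joint_pos': array([-7.32451624e+01,  7.51473888e+00,  8.53296280e+01,  5.59752061e-04,
        8.72587571e+01, -4.89567658e+00]), 'qd': array([ 0.05384694, -0.00498294,  0.01463382,  0.06519188,  0.1306637 ,
        0.02849776]), 'joint_efforts': array([ 3.65160973e-03, -5.69396031e+01, -5.00555134e+01,  1.19683018e-04,
        1.51553768e-02,  2.84379769e-05]), 'tool_pos': array([ 221.2220851 , -557.19720642,  252.2448718 ]), 'tcp_rot': array([-1.79990642e+02,  1.02700065e-01, -6.83495047e+01]), 'ft_force': array([ 0.50288182, -0.59569721,  0.64940528]), 'wrist_torque': array([ 0.02708974, -0.03060572, -0.02239813]), 'finger_gap': 85.35603959147679}
scene [1008. -366.  780.]
bracket_wide_mid 0.94 [417. 155.] [612.2 248.2  25. ]
bracket_wide_mid 0.81 [458. 147.] [651.6 356.   25. ]
bracket_wide_mid 0.75 [460. 187.] [745.  263.5  25. ]
bracket_wide_mid 0.51 [252. 206.] [ 510.8 -178.6   25. ]
bracket_narrow_mid 0.79 [377. 126.] [473.7 229.7  25. ]
gauge 0.75 [304. 170.] [472.7  -8.2   0. ]
gauge 0.75 [322. 198.] [569.8 -21.2   0. ]
fixture 0.77 [254. 205.] [ 493.8 -
[... 280 characters left out ...]
6.9 107.3   0. ]
side [ 562. -975.  938.]
bracket_wide_mid 0.71 [327. 136.] [655.7 357.4  25. ]
bracket_wide_mid 0.65 [317. 156.] [616.7 233.   25. ]
bracket_wide_mid 0.59 [355. 150.] [749.6 269.9  25. ]
bracket_narrow_mid 0.9 [275. 157.] [471.3 227.4  25. ]
gauge 0.71 [272. 215.] [474.6 -27.4   0. ]
gauge 0.7 [304. 212.] [571.2 -15.4   0. ]
fixture 0.76 [280. 252.] [ 501.8 -173.5    0. ]
corner 0.83 [292. 235.] [ 534.9 -120.3   14. ]
long_fence 0.78 [268. 240.] [ 468.8 -137.8   14. ]
short_fence 0.47 [295. 243.] [ 542.8 -151.8   14. ]
pot 0.94 [322. 348.] [ 608.3 -463.3    0. ]
dish 0.58 [380. 253.] [ 779.8 -177.2    0. ]
hammer 0.74 [373. 183.] [796.  120.1  -0. ]
wrist [ 297. -527.  374.]
```

View pics/scene0.png

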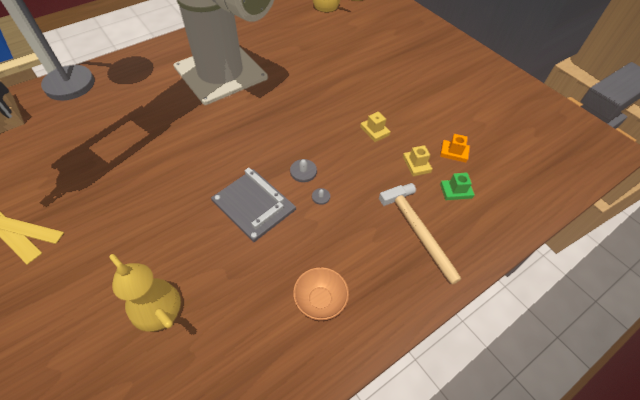

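View pics/side0.png

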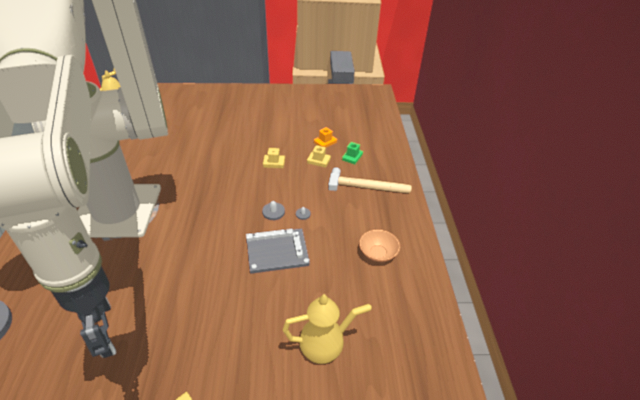

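The brass brackets are at (377,126) and (417,155) in the scene view. The second seems to have the wider bore. The big gauge is at (304,170), the small one at (322,198), and the fixture at (254,205). I'll go over the fixture first and look, then on to the brackets.

```bash
python3 -m jog '[[-0.287,-0.279,0,0,100],[-0.287,-0.279,0,0,100],[-0.287,-0.279,0,0,100],[-0.287,-0.279,0,0,100],[-0.287,-0.279,0,0,100],[-0.287,-0.279,0,0,100],[-0.287,-0.279,0,0,100],[-0.287,-0.279,0,0,100]]'
cat > b.py <<'E'
from h import *
import sys
p=shot('wrist',sys.argv[1]); print(tool()[:3,3],r.sense()['tcp_rot'],p['T2'][:3,3].round())
Z=dict(bracket_wide_mid=25,bracket_narrow_mid=25,gauge=0,fixture=0,corner=14,long_fence=14,short_fence=14)
for l,z in Z.items():
    for q in r.pinpoint(p,l)[:4]:
        if q['conf']>.15: print(l,round(q['conf'],2),np.round(q['uv']),atz(p,q['uv'],z).round(1))
E
python3 b.py w1.png
```

```text
time: 2.45
tool_pos: [375.0, -186.4, 253.6]
tcp_rot: [-180.0, -0.0, -68.4]
ft_force: [1.2, -0.8, 0.3]
finger_gap: 85.4
[ 377.67528724 -179.84612336  253.65725546] [-1.79778027e+02  1.40445513e-01 -6.80651821e+01] [ 451. -156.  375.]
gauge 0.74 [221.  45.] [476.3 -11.1   0. ]
fixture 0.76 [345.  72.] [ 494.  -166.3    0. ]
corner 0.89 [323.  23.] [ 538.4 -120.1   14. ]
corner 0.17 [222.  47.] [472.8 -18.5  14. ]
long_fence 0.91 [300.  76.] [ 469.4 -119.8   14. ]
short_fence 0.75 [356.  28.] [ 546.8 -157.3   14. ]
```

View pics/w1.png

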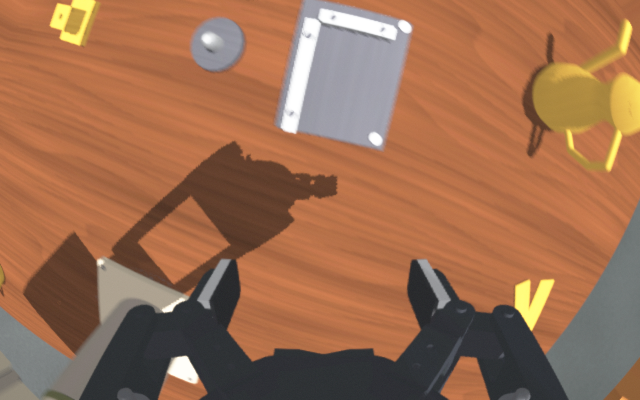

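The picture shows the big gauge at (217,44), the fixture with its inner corner at (323,23), and a bracket at top left. Now on to the brackets.

```bash
python3 -m jog '[[-0.283,-0.268,0,0,100],[-0.283,-0.268,0,0,100],[-0.283,-0.268,0,0,100],[-0.283,-0.268,0,0,100],[-0.283,-0.268,0,0,100],[-0.283,-0.268,0,0,100],[-0.283,-0.268,0,0,100],[-0.283,-0.268,0,0,100]]'
python3 -m jog '[[0,0,0,0,100],[0,0,0,0,100]]'
python3 b.py w2.png
```

```text
time: 3.65
tool_pos: [520.9, 173.1, 252.8]
tcp_rot: [180.0, 0.0, -68.6]
ft_force: [-0.5, -1.1, 0.7]
finger_gap: 85.5
time: 3.85
tool_pos: [521.3, 172.3, 252.0]
tcp_rot: [179.9, -0.0, -68.6]
ft_force: [-0.6, -0.2, -0.2]
finger_gap: 85.3
[521.17515779 171.66205837 252.21898791] [ 1.79897503e+02 -1.10839992e-02 -6.86639012e+01] [597. 203. 373.]
bracket_wide_mid 0.95 [297.  68.] [622.  244.3  25. ]
bracket_wide_mid 0.75 [214.  21.] [645.8 355.7  25. ]
bracket_narrow_mid 0.8 [260. 198.] [465.6 233.2  25. ]
gauge 0.71 [469. 194.] [563.  -22.9   0. ]
gauge 0.66 [434. 246.] [476.6 -10.9   0. ]
fixture 0.75 [515. 263.] [ 496.  -168.8    0. ]
corner 0.97 [515. 237.] [ 537.1 -124.9   14. ]
long_fence 0.95 [492. 274.] [ 471.2 -122.8   14. ]
long_fence 0.3 [511. 234.] [ 538.7 -113.8   14. ]
short_fence 0.89 [533. 238.] [ 547.2 -160.8   14. ]
```

View pics/w2.png

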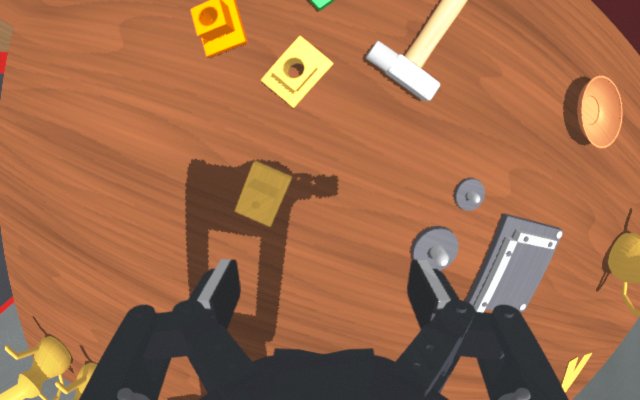

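The bracket at (297,68) plainly has the wide bore. The narrow one is at (262,193), in shadow. I'll fit the wide bracket's pose to its silhouette.

```bash
cat > fit.py <<'E'
from h import *
from scipy.optimize import minimize
def box(a,b,z0,z1): return np.array([[x,y,z] for x in(-a,a) for y in(-b,b) for z in(z0,z1)],float)
def mask(p,uv,f=None):
    im=p['image'].astype(float)+1
    m=((im[...,1]/im[...,0]>.72)&(im[...,2]/im[...,1]<.75)&(im[...,0]>60)).astype(np.uint8)
    m=cv2.morphologyEx(m,cv2.MORPH_OPEN,np.ones((3,3)))
    n,l,st,c=cv2.connectedComponentsWithStats(m)
    d=[np.hypot(*(c[i]-uv)) if st[i,4]>150 else 1e9 for i in range(1,n)]
    i=1+int(np.argmin(d)); cs,_=cv2.findContours((l==i).astype(np.uint8),cv2.RETR_EXTERNAL,cv2.CHAIN_APPROX_NONE)
    o=np.zeros_like(m); cv2.drawContours(o,cs,-1,1,-1); return o
def sil(p,x,y,a,z=0):
    R=Ro.from_euler('z',a,degrees=True).as_matrix(); o=np.zeros((400,640),np.uint8); S=16
    for B in(box(34,25,0,14),box(17,17,14,50)):
        q=np.array([proj(p,R@v+[x,y,z]) for v in B])
        h=cv2.convexHull(np.round(q*S).astype(np.int32)); cv2.fillConvexPoly(o,h,1,cv2.LINE_8,4)
    return o
def fit(p,uv,x0,y0,z=0):
    m=mask(p,uv); best=None
    # soft comparison: blur both
    mb=cv2.GaussianBlur(m.astype(np.float32),(0,0),1.5)
    f=lambda v:float(((cv2.GaussianBlur(sil(p,v[0],v[1],v[2],z).astype(np.float32),(0,0),1.5)-mb)**2).sum())
    for a in range(-90,90,30):
        s=minimize(f,[x0,y0,a],method='Nelder-Mead',options=dict(initial_simplex=[[x0,y0,a],[x0+8,y0,a],[x0,y0+8,a],[x0,y0,a+15]],maxiter=120))
        if best is None or s.fun<best.fun: best=s
    print('fit',best.x.round(1),'cost',round(best.fun,1),'area',m.sum()); return best.x
E
cat > c.py <<'E'
from fit import *
p=shot('wrist'); q=r.pinpoint(p,'bracket_wide_mid')
q=min(q,key=lambda q:np.hypot(*(atz(p,q['uv'],25)[:2]-[616,242])))
X=atz(p,q['uv'],25); print(X.round(1),q['conf'])
v=fit(p,q['uv'],X[0],X[1])
T=tool(); print('tcp',T[:3,3].round(1),r.sense()['tcp_rot'])
d=T[:3,:3].T@(np.array([v[0],v[1],T[2,3]])-T[:3,3]); print('tool shift to axis',d.round(1))
yaw=r.sense()['tcp_rot'][2]
print('turns (tool z) aligning jaws with foot x / y:',[(round(((yaw-(v[2]+k))+90)%180-90,1)) for k in(0,90)])
E
python3 c.py
python3 - <<'E'
import sys; sys.path.insert(0,'.')
from h import *
# second view
from fit import fit
p=shot('scene'); fit(p,(417,155),616,242)
p=shot('side'); fit(p,(317,156),616,242)
E
```

```text
[620.5 246.5  25. ] 0.9
fit [619.8 245.4 -20.5] cost 2.3 area 2683
tcp [521.  172.7 253. ] [-1.79997588e+02  5.50742194e-03 -6.86205615e+01]
tool shift to axis [ -31.7 -118.5    0. ]
turns (tool z) aligning jaws with foot x / y: [np.float64(-48.2), np.float64(41.8)]
fit [619.7 244.9 -21.5] cost 0.8 area 642
fit [620.3 241.4 -20.5] cost 3.3 area 402
```

```bash
python3 -m jog '[[-0.0317,-0.1185,0.06,-48.2,65],[-0.0317,-0.1185,0.06,-48.2,65],[-0.0317,-0.1185,0.06,-48.2,65],[-0.0317,-0.1185,0.10,-48.2,65],[-0.0317,-0.1185,0.15,-48.2,65],[-0.0317,-0.1185,0.155,-48.2,65],[-0.0317,-0.1185,0.155,-48.2,65],[-0.0317,-0.1185,0.155,-48.2,65]]'
python3 -m jog '[[0,0,0,0,65],[0,0,0,0,65]]'
cat > d.py <<'E'
from fit import *
import sys
p=shot('wrist',sys.argv[1]); T=tool(); print(T[:3,3].round(1),r.sense()['tcp_rot'])
X=proj(p,[619.8,245.2,25]); v=fit(p,X,619.8,245.2)
print((T[:3,:3].T@(np.array([v[0],v[1],0])-T[:3,3])).round(1))
E
python3 d.py w3.png
```

```text
time: 5.25
tool_pos: [620.3, 246.0, 98.9]
tcp_rot: [-180.0, -0.1, -20.6]
ft_force: [0.7, 0.2, 0.7]
finger_gap: 55.2
time: 5.45
tool_pos: [621.8, 246.5, 101.4]
tcp_rot: [-179.8, -0.2, -20.6]
ft_force: [0.0, 0.1, 1.0]
finger_gap: 55.3
[621.5 246.4 101. ] [-179.83598635   -0.19820264  -20.62064817]
fit [619.4 244.9 -19.9] cost 6.9 area 7306
[ -1.7   2.4 101. ]
```

View pics/w3.png

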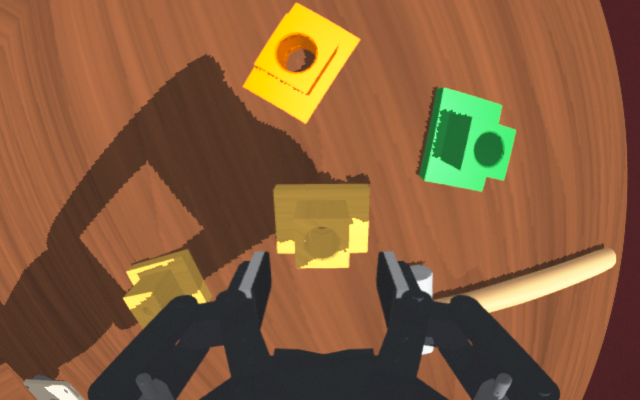

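Run:
```python
from h import *
s=shot('scene')
for uv in [(380,197),(383,204),(413,184),(415,191)]: print(uv,atz(s,uv,12).round())
s=shot('wrist')
T=tool()
for uv in [(410,266),(432,266),(434,345)]:
    X=atz(s,uv,20); print(uv,X.round(),(T[:3,:3].T@(X-T[:3,3])).round())
```

```text
(380, 197) [653.  91.  12.]
(383, 204) [672.  84.  12.]
(413, 184) [669. 184.  12.]
(415, 191) [687. 173.  12.]
(410, 266) [670. 188.  20.] [67. 37. 80.]
(432, 266) [687. 181.  20.] [85. 38. 80.]
(434, 345) [674.  91.  20.] [104. 127.  80.]
```

```bash
python3 -m jog '[[-0.0015,0.002,0.03,0,65],[-0.0015,0.002,0.060,0,65],[-0.0015,0.002,0.060,0,65],[-0.0015,0.002,0.060,0,65],[-0.0015,0.002,0.060,0,10],[-0.0015,0.002,0.060,0,10],[-0.0015,0.002,0.060,0,10],[-0.0015,0.002,0.060,0,10]]' 110
python3 -m jog '[[0,0,0,0,10],[0,0,0,0,10],[0,0,0,0,10]]'
```

```text
time: 6.4
tool_pos: [620.7, 245.5, 43.0]
tcp_rot: [-179.7, -0.3, -20.6]
ft_force: [0.1, -0.6, 6.7]
finger_gap: 32.4
time: 6.7
tool_pos: [620.7, 245.5, 43.0]
tcp_rot: [-179.7, -0.3, -20.6]
ft_force: [0.2, 0.1, -1.7]
finger_gap: 32.4
```

```bash
python3 -m jog '[[0,0,-0.04,0,10],[0,0,-0.09,0,10],[0,0.03,-0.12,0,10],[-0.046,0.372,-0.12,0,10],[-0.046,0.372,-0.12,0,10],[-0.046,0.372,-0.12,0,10],[-0.046,0.372,-0.12,0,10],[-0.046,0.372,-0.12,0,10]]'
python3 -m jog '[[-0.018,0.145,0,0,10],[-0.018,0.145,0,0,10],[-0.018,0.145,0,0,10],[-0.018,0.145,0,0,10],[-0.018,0.145,0,0,10],[-0.018,0.145,0,0,10]]'
cat > g.py <<'E'
from fit import *
import sys
p=shot('wrist',sys.argv[1]); T=tool(); print(T[:3,3].round(1),r.sense()['tcp_rot'],r.sense()['finger_gap'])
for l in('gauge','bracket_wide_mid','corner','fixture','short_fence','long_fence'):
    for q in r.pinpoint(p,l)[:3]:
        if q['conf']>.3: 
            X=atz(p,q['uv'],dict(gauge=0,fixture=0,bracket_wide_mid=T[2,3]-18).get(l,14)); print(l,round(q['conf'],2),np.round(q['uv']),X.round(1),'tool',(T[:3,:3].T@(X-T[:3,3])).round(1))
E
python3 g.py w4.png
```

```text
time: 7.5
tool_pos: [489.3, -4.4, 160.9]
tcp_rot: [-179.8, -0.3, -20.6]
ft_force: [0.4, -0.5, -4.9]
finger_gap: 32.2
time: 8.1
tool_pos: [421.5, -133.4, 160.0]
tcp_rot: [-179.7, -0.3, -20.6]
ft_force: [0.9, -0.3, -5.4]
finger_gap: 32.5
[ 421.7 -133.   160. ] [-179.73672387   -0.24813975  -20.50768017] 32.6946867947234
gauge 0.66 [329.  49.] [473.  -11.7   0. ] tool [   4.9 -130.9  160.7]
gauge 0.6 [322. 269.] [ 390.6 -212.2    0. ] tool [ -2.   85.8 159.6]
bracket_wide_mid 0.96 [324. 266.] [ 421.7 -132.3  142. ] tool [-0.3 -0.5 18. ]
corner 0.77 [440. 139.] [ 539.3 -120.1   14. ] tool [105.  -52.6 146.7]
fixture 0.69 [401. 196.] [ 490.8 -164.7    0. ] tool [ 75.1   6.3 160.3]
short_fence 0.87 [455. 174.] [ 545.5 -157.2   14. ] tool [123.8 -20.  146.7]
long_fence 0.96 [370. 165.] [ 469.9 -121.2   14. ] tool [ 40.4 -27.3 146.3]
```

View pics/w4.png

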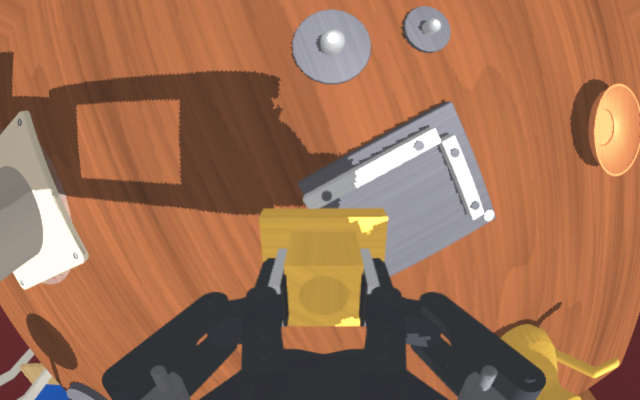

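```bash
cat > fit2.py <<'E'
from fit import *
S=16
def poly(o,q,v=1):
    cv2.fillConvexPoly(o,cv2.convexHull(np.round(np.array(q)*S).astype(np.int32)),v,cv2.LINE_8,4)
B=lambda m:cv2.GaussianBlur(m.astype(np.float32),(0,0),1.5)
def grey(p):
    im=p['image'].astype(int); m=((im.max(2)-im.min(2))<.22*im.max(2)+6).astype(np.uint8)
    return cv2.morphologyEx(cv2.morphologyEx(m,cv2.MORPH_OPEN,np.ones((3,3))),cv2.MORPH_CLOSE,np.ones((5,5)))
def fitg(p,x0,y0):
    c=proj(p,[x0,y0,6]); yy,xx=np.mgrid[:400,:640]; w=np.hypot(xx-c[0],yy-c[1])<70; w&=(np.hypot(xx-c[0],yy-c[1])<60)
    m=B(grey(p))
    t=np.arange(0,2*np.pi,.1)
    def f(v):
        o=np.zeros((400,640),np.uint8); poly(o,[proj(p,[v[0]+34*np.cos(a),v[1]+34*np.sin(a),z]) for a in t for z in(0,12)])
        return float((((B(o)-m)**2)*w).sum())
    s=minimize(f,[x0,y0],method='Nelder-Mead',options=dict(initial_simplex=[[x0,y0],[x0+6,y0],[x0,y0+6]])); print('gauge',s.x.round(1),round(s.fun,1)); return s.x
def fence(a,b,c,d,z1=28): return [[x,y,z] for x in(a,b) for y in(c,d) for z in(14,z1)]
def fitf(p,x0,y0,a0,w):
    m=B(grey(p))
    P=[[x,y,z] for x in(-80,80) for y in(-65,65) for z in(0,14)]
    def f(v,draw=False):
        R=Ro.from_euler('z',v[2],degrees=True).as_matrix(); o=np.zeros((400,640),np.uint8)
        for Q in(P,): poly(o,[proj(p,R@np.array(X,float)+[v[0],v[1],0]) for X in Q])
        return o if draw else float((((B(o)-m)**2)*w).sum())
    s=minimize(f,[x0,y0,a0],method='Nelder-Mead',options=dict(initial_simplex=[[x0,y0,a0],[x0+6,y0,a0],[x0,y0+6,a0],[x0,y0,a0+5]])); v=s.x
    R=Ro.from_euler('z',v[2],degrees=True).as_matrix(); C=R@[50,40,14]+[v[0],v[1],0]
    print('fixture',v.round(1),'cost',round(s.fun,1),'corner',C.round(1)); return v,C,f(v,True),m
E
cat > e.py <<'E'
from fit2 import *
p=shot('wrist'); T=tool(); print(T[:3,3].round(1),r.sense()['tcp_rot'])
g=fitg(p,473,-12); print('gauge tool',(T[:3,:3].T@(np.array([*g,0])-T[:3,3])).round(1))
b=fit(p,(324,260),T[0,3],T[1,3],T[2,3]-43); print('held tool',(T[:3,:3].T@(np.array([*b[:2],0])-T[:3,3])).round(1))
w=np.zeros((400,640),bool); w[90:204,290:]=1; w[:,510:]=0;w[204:260,430:]=1
w[:,510:]=0
v,C,o,m=fitf(p,495,-167,9.5,w)
im=cv2.cvtColor(p['image'],cv2.COLOR_RGB2BGR); cs,_=cv2.findContours(o,0,2); cv2.drawContours(im,cs,-1,(0,255,0),1)
R=Ro.from_euler('z',v[2],degrees=True).as_matrix()
for z,c in((14,(255,0,0)),(28,(0,0,255))):
    q=[proj(p,R@np.array([*k,z],float)+[v[0],v[1],0]) for k in((-80,40),(50,40),(50,-44))]
    cv2.polylines(im,[np.round(q).astype(np.int32)],False,c,1)
cv2.imwrite('pics/f4.png',cv2.resize(im[60:260,280:520],None,fx=3,fy=3))
for n,gu in(('scene',(304,170)),('side',(272,215))):
    q=shot(n); fitg(q,473,-12)
E
python3 e.py
```

```text
[ 421.7 -133.4  160.2] [-179.7594399    -0.26553566  -20.50310337]
gauge [474.7 -11.1] 45.2
gauge tool [   6.1 -132.4  160.8]
fit [ 420.8 -134.1  -20.7] cost 1533.6 area 11186
held tool [ -1.3   1.6 160.2]
fixture [ 492.2 -167.3    9.1] cost 29.5 corner [ 535.3 -119.9   14. ]
gauge [474.6 -11.8] 1562.1
gauge [478.4 -11.8] 3454.3
```

View pics/f4.png

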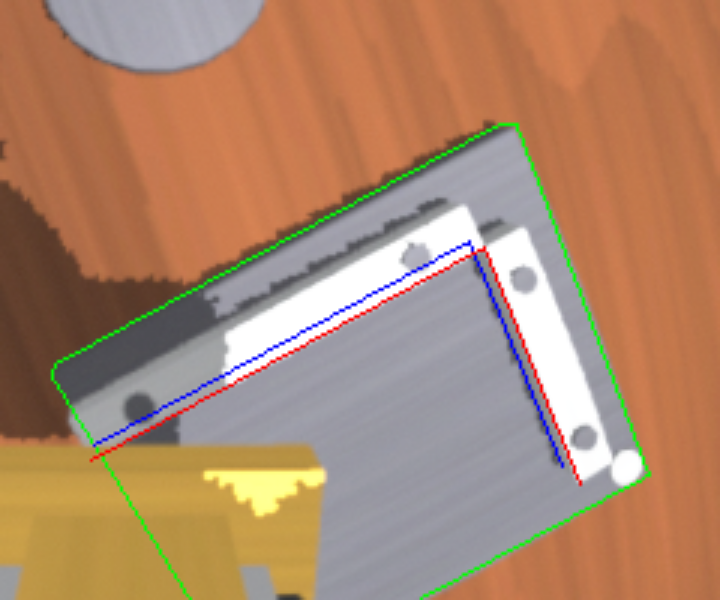

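The outline matches well: the red line runs along the fences' inner top edges, and the corner is at about (535.3,-119.9), yaw 9.1. Next, go over the gauge.

```bash
python3 -m jog '[[0.006,-0.132,0,0,10],[0.006,-0.132,0,0,10],[0.006,-0.132,0,0,10],[0.006,-0.132,0.02,0,10],[0.006,-0.132,0.04,0,10],[0.006,-0.132,0.058,0,10],[0.006,-0.132,0.058,0,10],[0.006,-0.132,0.058,0,10]]'
python3 -m jog '[[0,0,0,0,10],[0,0,0,0,10]]'
python3 - <<'E'
from fit2 import *
p=shot('wrist','w5.png');T=tool();print(T[:3,3].round(1),(T[:3,:3].T@(np.array([474.7,-11.3,0])-T[:3,3])).round(1))
E
```

```text
time: 9.4
tool_pos: [473.6, -11.9, 102.9]
tcp_rot: [-179.8, -0.2, -20.5]
ft_force: [0.8, -0.9, -5.2]
finger_gap: 32.6
time: 9.6
tool_pos: [474.6, -12.2, 104.3]
tcp_rot: [-179.7, -0.4, -20.5]
ft_force: [0.1, 0.1, -4.6]
finger_gap: 32.3
[474.5 -12.1 104.1] [ -0.7  -0.4 104.1]
```

View pics/w5.png

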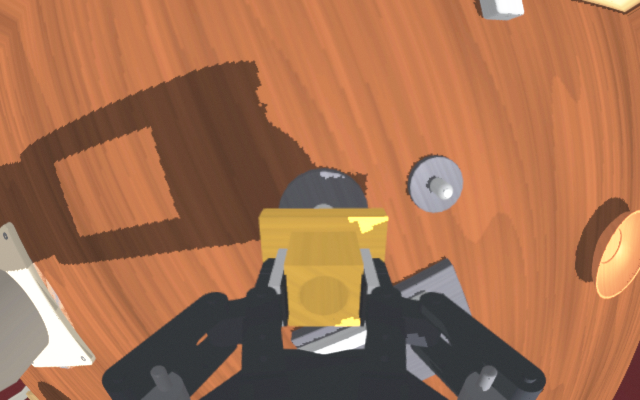

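The gauge disc is centred at column 323, under the bracket (also about 323). Lowering gently.

```bash
python3 -m jog '[[-0.0005,0,0.008,0,10],[-0.0005,0,0.014,0,10],[-0.0005,0,0.018,0,10],[-0.0005,0,0.021,0,10],[-0.0005,0,0.024,0,10]]'
python3 -m jog '[[0,0,0.003,0,10],[0,0,0.003,0,10]]'
```

```text
time: 10.15
tool_pos: [474.0, -11.9, 79.6]
tcp_rot: [-179.8, -0.3, -20.5]
ft_force: [-0.0, -0.1, -4.2]
finger_gap: 32.2
time: 10.35
tool_pos: [474.0, -11.7, 76.2]
tcp_rot: [-179.7, -0.3, -20.5]
ft_force: [1.4, 0.8, -5.9]
finger_gap: 32.2
```

```bash
python3 -m jog '[[0,0,0.005,0,10],[0,0,0.010,0,10],[0,0,0.014,0,10],[0,0,0.017,0,10],[0,0,0.018,0,10]]'
python3 -m jog '[[0,0,0.002,0,10],[0,0,0.004,0,10],[0,0,0.004,0,10]]'
```

```text
time: 10.85
tool_pos: [474.1, -11.6, 57.9]
tcp_rot: [-179.7, -0.3, -20.5]
ft_force: [1.2, 0.8, -5.1]
finger_gap: 32.1
time: 11.15
tool_pos: [474.3, -11.6, 54.9]
tcp_rot: [-179.7, -0.3, -20.5]
ft_force: [-4.6, 1.5, 8.4]
finger_gap: 32.4
```

```bash
python3 -m jog '[[0,0,0.001,0,10],[0,0,0.0015,0,10],[0,0,0.0015,0,10],[0,0,0.0015,0,10]]'
python3 - <<'E'
from h import *
shot('wrist','w6.png')
p=shot('side'); im=cv2.cvtColor(p['image'],cv2.COLOR_RGB2BGR)
print(r.sense()['ft_force'],r.sense()['tool_pos'])
a=cv2.resize(im[165:265,210:330],(720,600),interpolation=cv2.INTER_CUBIC); cv2.imwrite('pics/s6.png',a)
E
```

```text
time: 11.55
tool_pos: [474.4, -11.6, 54.9]
tcp_rot: [-179.8, -0.3, -20.5]
ft_force: [-9.8, 2.2, 13.1]
finger_gap: 32.3
[-9.89868156  1.49631421 13.91013715] [474.33198626 -11.5805682   54.88259741]
```

View pics/s6.png

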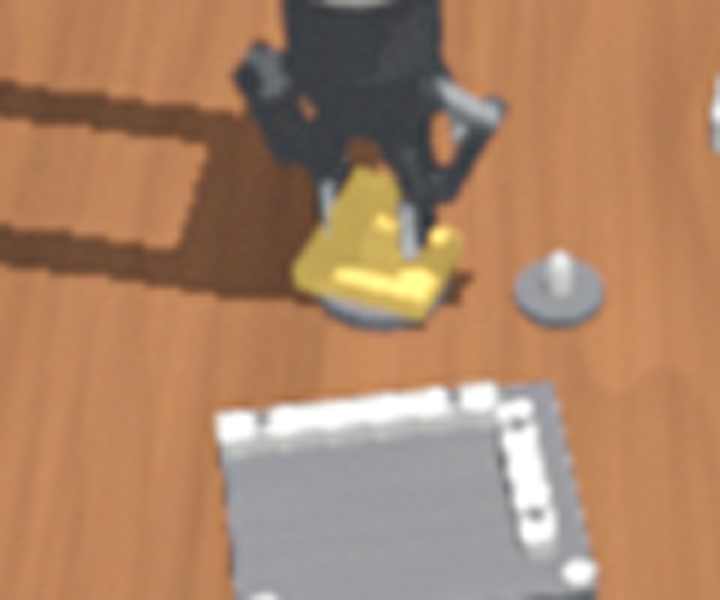

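The bracket is seated: TCP z stops at 54.9 (gripped at 43.0 on the bench, so 12 mm up) while the force rises. In the picture the foot sits on the gauge disc at about (375,300) in the crop. Now lift and carry it over the fixture with the yaw turn.

```bash
python3 -m jog '[[0,0,-0.02,0,10],[0,0,-0.06,0,10],[0,0,-0.1,0,10],[0,0,-0.1,0,10],[0.075,0.1295,-0.1,-29.6,10],[0.075,0.1295,-0.1,-29.6,10],[0.075,0.1295,-0.1,-29.6,10],[0.075,0.1295,-0.1,-29.6,10]]'
python3 - <<'E'
from h import *
T=tool();print(T[:3,3].round(1),r.sense()['tcp_rot'],(T[:3,:3].T@(np.array([499,-159.1,0])-T[:3,3])).round(1))
E
```

```text
time: 12.45
tool_pos: [498.2, -163.4, 153.7]
tcp_rot: [-180.0, -0.3, 9.2]
ft_force: [0.3, 1.6, -5.2]
finger_gap: 32.0
[ 498.2 -163.4  153.7] [-179.98834697   -0.27674775    9.23917585] [  0.7  -4.1 153.7]
```

```bash
python3 -m jog '[[0.0005,-0.003,0.03,0,10],[0.0005,-0.003,0.065,0,10],[0.0005,-0.003,0.085,0,10],[0.0005,-0.003,0.087,0,10],[0.0005,-0.003,0.087,0,10]]'
python3 - <<'E'
from fit2 import *
p=shot('wrist','w7.png');T=tool();print(T[:3,3].round(1),r.sense()['tcp_rot'],(T[:3,:3].T@(np.array([505.7,-150,0])-T[:3,3])).round(1))
E
```

```text
time: 12.95
tool_pos: [497.8, -159.9, 65.8]
tcp_rot: [-179.9, -0.2, 9.2]
ft_force: [0.2, -0.2, -5.0]
finger_gap: 32.2
[ 498.9 -160.4   67.2] [179.99854994  -0.28492034   9.24401456] [ 8.1 -9.1 67.2]
```

View pics/w7.png

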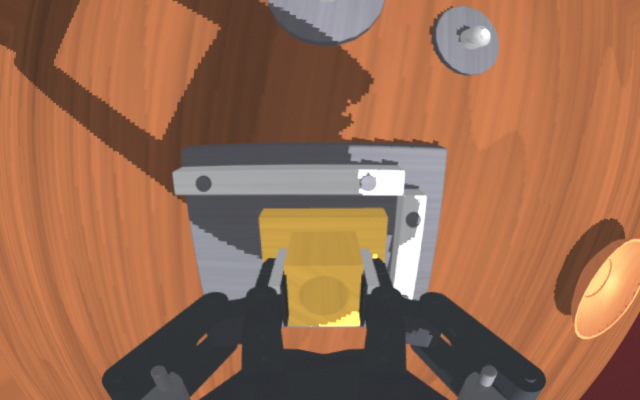

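The foot's edge (row ~210) is parallel to the long fence (row ~194), with gaps to both fences. Set down lightly, then press.

```bash
python3 -m jog '[[0,0,0.006,0,10],[0,0,0.0095,0,10],[0,0,0.0105,0,10],[0,0,0.0105,0,10]]'
python3 -m jog '[[0,0,0,0,10],[0,0,0,0,10]]'
```

```text
time: 13.4
tool_pos: [499.2, -160.4, 57.1]
tcp_rot: [180.0, -0.3, 9.3]
ft_force: [0.2, 0.2, -5.3]
finger_gap: 32.6
time: 13.6
tool_pos: [499.3, -160.5, 57.2]
tcp_rot: [180.0, -0.3, 9.3]
ft_force: [0.1, -0.2, -5.5]
finger_gap: 32.5
```

```bash
python3 -m jog '[[0,0,0.001,0,10],[0,0,0.0015,0,10],[0,0,0.0015,0,10]]'
python3 -m jog '[[0.002,-0.002,0.0005,0,10],[0.004,-0.004,0.0005,0,10],[0.005,-0.006,0.0005,0,10],[0.005,-0.006,0.0005,0,10]]'
```

```text
time: 13.9
tool_pos: [499.5, -160.6, 57.0]
tcp_rot: [180.0, -0.3, 9.3]
ft_force: [-5.3, 1.5, 7.3]
finger_gap: 32.0
time: 14.3
tool_pos: [504.3, -154.0, 57.1]
tcp_rot: [179.9, -0.4, 9.3]
ft_force: [-0.4, -2.1, 2.2]
finger_gap: 32.4
```

```bash
python3 -m jog '[[0,-0.002,0.0005,0,10],[0,-0.0035,0.0005,0,10],[0,-0.005,0.0005,0,10],[0,-0.005,0.0005,0,10]]'
python3 -m jog '[[0.001,-0.001,0.0005,0,10],[0.002,-0.001,0.0005,0,10],[0.003,-0.001,0.0005,0,10],[0.003,-0.001,0.0005,0,10]]'
```

```text
time: 14.7
tool_pos: [504.1, -149.3, 57.1]
tcp_rot: [179.9, -0.5, 9.3]
ft_force: [1.3, -3.9, 4.5]
finger_gap: 32.6
time: 15.1
tool_pos: [505.4, -149.0, 57.0]
tcp_rot: [179.8, -0.3, 9.3]
ft_force: [-10.8, -9.8, 14.3]
finger_gap: 32.4
```

```bash
python3 -m jog '[[0.001,-0.001,0,0,10],[0.002,-0.002,0,0,10],[0.002,-0.002,0,0,10],[0.002,-0.002,0,0,10]]'
python3 -m jog '[[0.001,-0.001,0,0,10],[0.002,-0.002,0,0,10],[0.002,-0.002,0,0,10],[0.002,-0.002,0,0,10]]' 120
```

```text
time: 15.5
tool_pos: [505.5, -148.7, 57.2]
tcp_rot: [179.7, -0.1, 9.2]
ft_force: [-10.1, -14.0, 8.6]
finger_gap: 32.0
time: 15.9
tool_pos: [505.6, -148.6, 57.3]
tcp_rot: [179.5, 0.1, 9.2]
ft_force: [-9.2, -14.8, 8.8]
finger_gap: 32.2
```

```bash
python3 -m jog '[[0.002,-0.002,0.0005,0,10],[0.004,-0.004,0.001,0,10],[0.005,-0.004,0.001,0,10],[0.005,-0.004,0.001,0,10],[0.005,-0.004,0.001,0,10],[0.005,-0.004,0.001,0,10]]'
cat > k.py <<'E'
from fit2 import *
p=shot('wrist','w8.png');T=tool();s=r.sense();print(T[:3,3].round(1),s['tcp_rot'],s['ft_force'].round(1),(T[:3,:3].T@s['ft_force']).round(1),s['finger_gap'])
im=cv2.cvtColor(p['image'],cv2.COLOR_RGB2BGR)
cv2.imwrite('pics/c8.png',cv2.resize(im[140:340,200:450],(750,600),interpolation=cv2.INTER_CUBIC))
E
python3 k.py
```

```text
time: 16.5
tool_pos: [506.1, -148.3, 57.4]
tcp_rot: [179.3, 0.7, 9.1]
ft_force: [-29.9, -22.8, 29.5]
finger_gap: 32.3
[ 506.1 -148.3   57.5] [179.25379681   0.66123988   9.09401038] [-29.9 -23.7  30.4] [-33.6  19.1 -29.8] 32.1480308879532
```

View pics/c8.png

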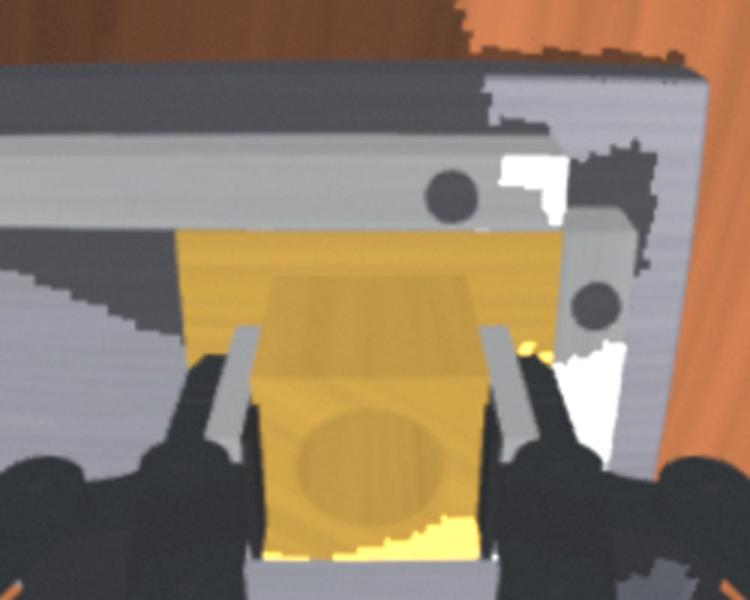

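Both foot sides touch the fences (rows ~230, column ~560 in the crop), but TCP z and tilt rose slightly, so the bracket may be tipping. I'll ease the side push, press down to flatten it, then press again with more down-force.

```bash
python3 -m jog '[[-0.001,0.001,0.003,0,10],[-0.001,0.001,0.005,0,10],[-0.001,0.001,0.005,0,10],[-0.001,0.001,0.005,0,10]]'
python3 -m jog '[[0,0,0.004,0,10],[0,0,0.004,0,10],[0,0,0.004,0,10]]'
```

```text
time: 16.95
tool_pos: [505.9, -149.5, 56.8]
tcp_rot: [179.3, 0.6, 9.1]
ft_force: [-21.7, 5.5, 46.1]
finger_gap: 32.4
time: 17.25
tool_pos: [505.9, -149.5, 56.9]
tcp_rot: [179.3, 0.7, 9.0]
ft_force: [-23.7, 3.6, 45.6]
finger_gap: 32.3
```

```bash
python3 -m jog '[[0,0,-0.001,0,10],[0,0,-0.001,0,10]]'
python3 -m jog '[[0,0,0,0,50],[0,0,0,0,50],[0,0,0,0,50],[0,0,0,0,50]]'
python3 - <<'E'
from fit2 import *
p=shot('wrist','w9.png');T=tool();s=r.sense();print(T[:3,3].round(1),s['tcp_rot'],s['ft_force'].round(1),s['finger_gap'])
E
```

```text
time: 17.45
tool_pos: [505.4, -149.0, 57.4]
tcp_rot: [179.4, 0.7, 9.0]
ft_force: [0.5, -2.0, -4.5]
finger_gap: 32.3
time: 17.85
tool_pos: [505.3, -148.8, 57.2]
tcp_rot: [179.4, 0.7, 9.0]
ft_force: [-0.3, 0.7, 0.0]
finger_gap: 42.5
[ 505.4 -148.9   57.3] [179.37161905   0.6999767    9.01773884] [0.7 0.1 0.4] 42.84107632177989
```

```bash
python3 -m jog '[[0,0,0,0,10],[0,0,0,0,10],[0,0,0,0,10],[0,0,0,0,10],[0,0,0,0,10]]' 100
python3 -m jog '[[0.0005,-0.0005,0.002,0,10],[0.002,-0.002,0.004,0,10],[0.003,-0.003,0.005,0,10],[0.0035,-0.004,0.005,0,10],[0.0035,-0.004,0.005,0,10],[0.0035,-0.004,0.005,0,10],[0.0035,-0.004,0.005,0,10],[0.0035,-0.004,0.005,0,10]]'
python3 k.py
```

```text
time: 18.4
tool_pos: [505.5, -149.0, 57.7]
tcp_rot: [179.4, 0.7, 9.0]
ft_force: [-2.2, 0.8, 4.7]
finger_gap: 32.5
time: 19.2
tool_pos: [505.9, -148.7, 57.7]
tcp_rot: [179.1, 1.1, 9.0]
ft_force: [-43.4, -11.0, 59.7]
finger_gap: 32.2
[ 505.9 -148.7   57.7] [179.06455302   1.07354567   8.99069681] [-44.6 -11.3  60.3] [-46.9   5.2 -59.3] 32.72665702761405
```

View pics/c8.png

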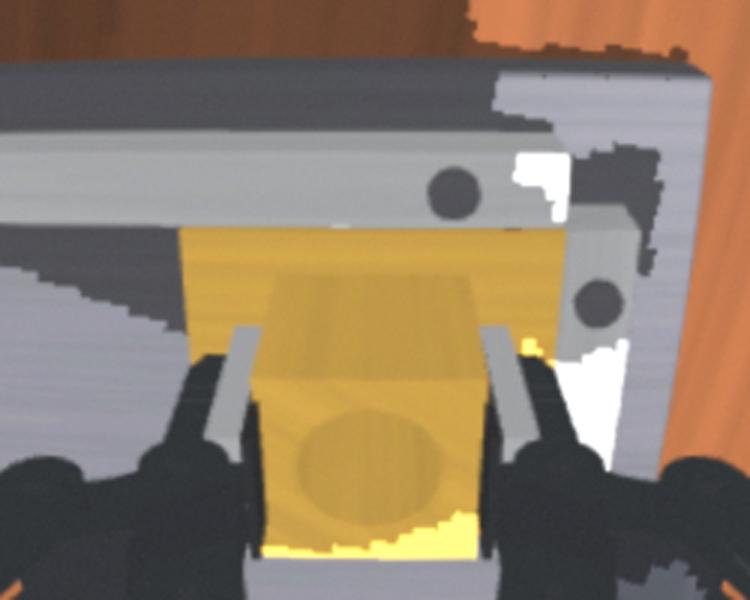

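Flush on both sides, but the push on the long fence is weak (5 N) next to 47 N on the short fence. I'll ease off, release and re-grip so the bracket settles flat, then press in better balance.

```bash
python3 -m jog '[[-0.0005,0.0,-0.001,0,10],[-0.0005,0.0,-0.001,0,10],[-0.0005,0,-0.001,0,10],[-0.0005,0,-0.001,0,45],[-0.0005,0,-0.001,0,45],[-0.0005,0,-0.001,0,45]]'
python3 -m jog '[[0,0,0,0,10],[0,0,0,0,10],[0,0,0,0,10],[0,0,0,0,10],[0,0,0,0,10]]' 120
python3 -m jog '[[0.001,-0.002,0.0015,0,10],[0.002,-0.004,0.002,0,10],[0.0025,-0.005,0.0025,0,10],[0.0025,-0.005,0.0025,0,10],[0.0025,-0.005,0.0025,0,10],[0.0025,-0.005,0.0025,0,10]]'
python3 k.py
```

```text
time: 19.85
tool_pos: [505.6, -148.6, 58.5]
tcp_rot: [179.1, 1.1, 9.0]
ft_force: [-0.1, -0.1, -0.3]
finger_gap: 38.3
time: 20.35
tool_pos: [505.6, -148.6, 59.1]
tcp_rot: [179.1, 1.1, 9.0]
ft_force: [-5.0, 0.0, 6.0]
finger_gap: 32.3
time: 20.95
tool_pos: [505.8, -148.0, 59.2]
tcp_rot: [178.7, 1.3, 9.0]
ft_force: [-23.0, -18.6, 27.2]
finger_gap: 31.8
[ 505.8 -148.    59.2] [178.67337767   1.34333548   8.99249078] [-23.6 -19.5  26.5] [-27.   16.1 -25.5] 32.13592022429092
```

Run:
```python
from h import *
for n in('scene','side'):
    p=shot(n)
    for l,z in dict(bracket_narrow_mid=25,pot=0,dish=0,hammer=0).items():
        q=r.pinpoint(p,l)[:1]
        if q: print(n,l,round(q[0]['conf'],2),atz(p,q[0]['uv'],z).round(0))
s=r.sense(); print(s['time'],s['tool_pos'].round(1),s['tcp_rot'].round(2),s['ft_force'].round(1),s['finger_gap'])
r.hand_in()
```

```text
scene bracket_narrow_mid 0.86 [470. 226.  25.]
scene pot 0.88 [ 606. -453.    0.]
scene dish 0.8 [ 776. -172.    0.]
scene hammer 0.74 [783. 106.   0.]
side pot 0.91 [ 612. -458.    0.]
side dish 0.84 [ 776. -182.    0.]
side hammer 0.72 [790. 118.  -0.]
21.5 [ 505.8 -148.    59.2] [178.67   1.34   8.99] [-23.9 -20.   27.7] 32.02815003076847
the job is handed in; nothing more can be done
```

The wide-bore bracket went down over the 68 mm gauge pin until it seated. I then pressed it into the fixture corner and handed in at about 21.5 s, still gripping at a 120 N setting.

- **Gauge:** the bracket stopped 11.9 mm above the bench (12 expected), with the force on the tool rising when I pushed further.
- **Corner:** the push at hand-in was steady, at about 26 N on the short fence, 16 N on the long fence and 25–30 N down. The tool was within about 2 mm of the position computed for a bracket pressed home. The last close-up I viewed showed the foot flush against both fences. It was taken before the final re-grip, because I had used all 12 views.
- **Other objects:** the trained networks found the pot, dish, hammer and narrow-bored bracket within about 10 mm of where they were first seen. The narrow bracket was only found in one of the two views.

**Tool tilt:** during pressing the tool tilted up to about 1.3° in roll and pitch and rode about 2 mm higher. I released and re-gripped the bracket twice so it could settle flat on the plate. I judge it flat from that and from the down-force, but did not measure it directly.

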